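# Turn the seed-box insert round and shut the lid

### The arm

A 7-joint arm with a two-finger parallel gripper is mounted at the origin on the work surface. World frame = base frame: x ahead of the robot, y to its left, z up, the work surface at z = 0. Lengths are in m, angles in rad, forces in N, time in s.
With the tool pointing down it reaches from about 0.4 to 0.875 m from the base axis. Payload 19.3 kg.
Tool frame: the origin (TCP) lies midway between the tips of the shut fingers; the grasp point (between the pads) lies 19 mm behind it; z points along the fingers, y is the line along which they close (so a half turn about z gives the same grasp; the last joint's range is limited). The gripper opens to 85 mm and grips with 20 to 120 N. Pads are 22 mm wide; open, the fingers measure 114 mm over their backs; the gripper's body (76 mm by 85 mm) begins 54 mm behind the grasp point. The pads swing forward as they close: fully open they stand 13 mm farther back than shut.
Start: joints at [1.124, 0.521, -0.036, 1.599, 0.021, 1.021, -0.113], TCP at [0.23, -0.581, 0.231] pointing down, gripper open.
Joint ranges: [-2.91, 2.91], [-0.3, 2.13], [-1.5, 1.42], [0.17, 2.43], [-1.26, 4.41], [0.16, 1.93], [-2.52, 2.52]. Speed limits (rad/s): [1.89, 1.89, 2.39, 2.39, 3.01, 3.01, 3.01].

### API

Orientations are given as [roll, pitch, yaw] about the fixed x, y, z axes, in that order (R = Rz(yaw) Ry(pitch) Rx(roll)).
In Python, from workcell import bot gives the robot as it stands.
- The arm moves only by the shell command python3 nudge.py [FORCE], which reads ROWS from standard input. ROWS is a JSON list that holds a single list of rows (three levels of brackets), with 1 to 5 rows, each of 7 numbers: the finger opening in m, then dx, dy, dz in m, then a rotation vector rx, ry, rz in rad; each row is the pose to reach, as a shift and turn from the pose commanded when the command began, along the tool's axes at that moment; what a row does not reach only later rows make up. A row lasts 1/8 s, in which the tool goes at most 0.0625 m and 0.188 rad, less where a joint would pass 70% of its speed; a pose out of reach is approached as far as the arm can. The fingers move at their own pace and stop on an object; FORCE is the grip in N (left out, the last holds). Time passes only in rows, so rows that do not move let the fingers close. It prints the time, the measured TCP pose, the force, the opening and the grip force at its end. Input that does not fit is refused with a message, and nothing moves.
- bot.observe(): the state, without advancing time (a new reading comes with each control period).
- bot.grab_frame(name): name is "scene" or "top" or "wrist"; returns the picture (480x640x3 uint8, blue, green, red); there is no depth.
- bot.calibration(name): a dict with "vfov" (degrees; the focal length in pixels is half the picture's height over the tangent of half this angle, whatever the lens; pixels are square), "cx", "cy" (the principal point, pixels), "eye" and "attitude" of the camera in the world. Camera axes: x right, y down, z forward; pixel columns grow to the right and rows downward; lengths in m; the calibration is good to about 2 mm. A picture is of the moment at which its call begins: read the wrist's pose just before it. calibration takes no time and is no camera call; for the wrist camera it gives the pose at the moment of the call.
- bot.job_done(): hands the job in; it is judged then, once.
The state is a dict: "clock": time; "qpos": joint angles; "qd": joint speeds; "joint_efforts": joint torques, N m; "position": TCP position; "tool_rot": TCP orientation; "force": force on the tool from outside, world axes, zero at the start; "moment": the same for the moment, N m; "grip_width": finger opening in m; "finger_force": force on a finger pad.
Only numpy, scipy, OpenCV 4.12 (cv2) and the standard library are available. Lean on these libraries where they do the work, as an engineer would, in place of code of your own. Each camera call takes 0.05 s, during which the arm holds its last target. There are 200 camera calls.

### The job

The grey insert in the red hatch-box has been put in the wrong way round, so its tall label sleeve stands under the solid end of the lid instead of at the end where the lid is notched. Lift the insert clear, turn it half a turn, lower it back in (do not drop it) until it sits fully home with the sleeve at the notched end, then swing the lid fully shut with the sleeve standing through the notch. Leave the other things on the bench where they are.

Things in the scene. Friction and masses are not known exactly. Their poses are not given: they have to be found in the camera images.
- box: Red open-topped hatch-box, outside 122 (x) x 182 (y) x 55 (z) mm, walls and floor 5 mm, fixed on a cedar stand. Origin: centre of its underside, 58 mm above the bench. z: its floor's normal, leaning 28 degrees from vertical, away from the robot; x: up the slope to the hinged rim, on the robot's side; y: along its length. The lid's notch is at its +y end. Rim at z = 55 mm.
- insert: Loose grey tray 108 (x) x 168 (y) x 40 (z) mm, 3 mm walls, about 220 g, 2 mm play each side in the box. Origin: centre of its underside; z out of the tray. Mid-tray grip post 24 x 24 mm, square to the tray, top at z = 44 mm; free floor 51 mm from centre to the walls in x, 61 mm in y. Home: origin at z = 5 mm in the box's frame. It starts home, its y against the box's y.
- sleeve_top (a point): Centre of the top of the insert's tall label sleeve, an open pocket 46 (x) x 20 (y) mm holding white labels, at (0, 71, 72) mm in the insert's frame; with the insert home the sleeve stands 22 mm above the box's rim.
- lid (a joint): Hinge of the red lid on the box's upper rim (rad): 0 shut, grows as it opens up and back towards the robot; stop at 1.85. Starts at 1.65 to 1.8, leaning over the box as seen from above. The stiff hinge (0.18 N m) holds it wherever it is left: push it all the way down. Lid 122 mm from hinge to front edge, 182 mm along y, 6 mm thick; notch in its +y end 70 x 44 mm (44 along y).
- lid_tab (a point): Centre of the 14 x 50 x 8 mm tab on the middle of the lid's free edge, 127 mm from the hinge line. With the lid shut it is the lowest, farthest part of it.
- lid_hinge (a point): Middle of the hinge line, on the lid's underside, at (61, 0, 55.5) mm in the box's frame; the hinge axis is the box's y axis. The lid's outer face (upper when shut) is 6 mm from its underside.
- jar: Sealed jar of dried hibiscus, 72 mm across, 100 mm high, origin under its centre. Bystander.
- egg_cup: White ceramic egg cup, 48 mm across, 60 mm high, origin under its centre. Bystander.
- pot: Small terracotta pot, 80 mm across, 75 mm high, origin under its centre. Bystander.
- hoof_pick: Curved steel hoof pick lying flat, about 150 mm long, 10 mm thick, origin in its shaft. Bystander.
- brush: Bench brush lying flat, origin near its middle. Bystander.

How it is judged:
By the outcome, as a careful person would: the job done as asked, in the order asked, and still so for the second after the job is handed in, with the robot touching nothing.
It also fails if it takes over 67 s, if anything falls off the work surface, if the arm or the gripper's body presses on something with over 40 N, if the wrist force passes 120 N, or if a joint passes its speed limit or range.

## Working session

There is one attempt and no reset: what is moved stays moved. The work goes in short steps, Python scripts to look and compute and a shell command to move; the robot and the scene stay as the last step left them, time stands still between calls to the robot, and variables do not carry over. Pictures are saved under pics/ and viewed, at most 10 in all, crops included, and the job is handed in when it is done.

```bash
ls; mkdir -p pics
python3 - <<'E'
from workcell import bot
import cv2
for n in ("scene","top"):
    cv2.imwrite(f"pics/{n}0.png",bot.grab_frame(n)); print(n,bot.calibration(n))
print(bot.calibration("wrist")); print(bot.observe())
E
```

```text
nudge.py
pics
workcell.py
scene {'vfov': 57.62483344025632, 'cx': 326.9399194604705, 'cy': 239.16833021990854, 'eye': array([0.97260874, 0.37100689, 0.76206742]), 'attitude': array([-2.42696390e+00, -4.48928972e-04,  2.31635052e+00])}
top {'vfov': 50.785718859979845, 'cx': 315.48569747896227, 'cy': 237.82187838956497, 'eye': array([ 0.45696978, -0.03533523,  1.10955783]), 'attitude': array([-3.05262072, -0.00327866, -1.55343275])}
{'vfov': 70.0115720262434, 'cx': 319.73421728615375, 'cy': 240.83419515100562, 'eye': array([ 0.30054316, -0.55220078,  0.37410362]), 'attitude': array([ 2.83609692e+00,  2.52693073e-03, -1.19442763e+00])}
{'clock': 0.1, 'qpos': array([ 1.1238479 ,  0.52196528, -0.03632066,  1.59989934,  0.02121546,
        1.0211295 , -0.11277843]), 'qd': array([ 3.34807325e-05,  4.31768517e-04, -1.21074781e-03, -1.55252757e-03,
        8.62111585e-04, -2.12893805e-04,  4.39308437e-04]), 'joint_efforts': array([ 3.86748041e-03, -9.28505230e+01,  1.98451594e+00, -3.70535839e+01,
        1.82814756e-02,  5.19738154e-03,  1.23797777e-04]), 'position': array([ 0.22979339, -0.5809152 ,  0.2307951 ]), 'tool_rot': array([-3.14058033e+00,  8.73028788e-05,  3.76760339e-01]), 'force': array([ 0.99326649,  0.67889756, -0.63985384]), 'moment': array([-0.02571644, -0.08376627,  0.01465985]), 'finger_force': 0.0, 'grip_width': 0.08559504694792061}
```

View pics/scene0.png

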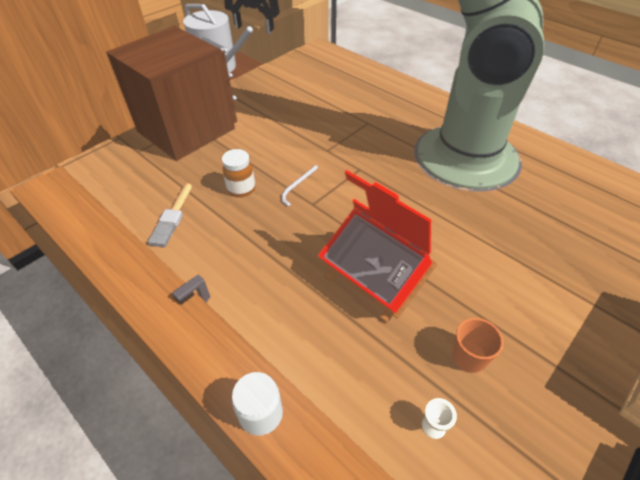

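View pics/top0.png

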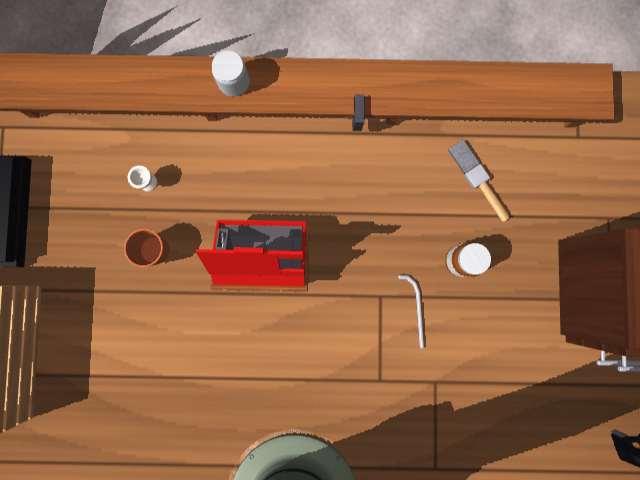

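```bash
cat > h.py <<'E'
import numpy as np, cv2
from scipy.spatial.transform import Rotation as Ro
from scipy.optimize import least_squares
from workcell import bot
rot=lambda a: Ro.from_euler('xyz',a).as_matrix()
def proj(c,P):
    f=240/np.tan(np.radians(c['vfov']/2)); p=(np.atleast_2d(P)-c['eye'])@rot(c['attitude'])
    return p[:,:2]/p[:,2:]*f+[c['cx'],c['cy']]
def ray(c,uv):
    f=240/np.tan(np.radians(c['vfov']/2)); d=rot(c['attitude'])@[(uv[0]-c['cx'])/f,(uv[1]-c['cy'])/f,1]
    return c['eye'],d
def atz(c,uv,z):
    e,d=ray(c,uv); return e+d*(z-e[2])/d[2]
def tri(*cu):
    A=0;b=0
    for c,uv in cu:
        e,d=ray(c,uv); d=d/np.linalg.norm(d); M=np.eye(3)-np.outer(d,d); A=A+M; b=b+M@e
    return np.linalg.solve(A,b)
T=np.radians(28)
def boxR(yaw): # columns box axes in world
    x=np.array([-np.cos(T),0,np.sin(T)]); y=np.array([0,-1.,0]); z=np.array([np.sin(T),0,np.cos(T)])
    return rot([0,0,yaw])@np.c_[x,y,z]
def delta(pos,R):
    s=bot.observe(); R0=rot(s['tool_rot'])
    return (R0.T@(np.array(pos)-s['position'])).round(4), Ro.from_matrix(R0.T@R).as_rotvec().round(4)
E
python3 - <<'E'
from h import *
c=bot.calibration("top"); s=bot.calibration("scene")
for uv in ((218,220),(306,220)): print(atz(c,uv,.078))
for uv in ((213,286),(305,287)): print(atz(c,uv,.135-.02))
a=atz(c,(218,220),.078);b=atz(c,(306,220),.078)
yaw=np.arctan2(*(a-b)[[0,1]])*-1; R=boxR(yaw)
o=(a+b)/2-R@[-.061,0,.055]; print(yaw,o)
print(tri((c,(306,220)),(s,(322,258))), tri((c,(218,220)),(s,(394,309))))
Rt=np.c_[-R[:,0],R[:,1],-R[:,2]]
print(delta(o+R@[0,0,.30],Rt))
E
```

```text
[0.58224086 0.16367815 0.078     ]
[ 0.58545226 -0.01699338  0.078     ]
[0.44755173 0.16183163 0.115     ]
[ 0.44872533 -0.01820783  0.115     ]
0.017772913878983925 [0.5041784  0.0719263  0.05807565]
[ 0.58169878 -0.01188396  0.07475276] [0.57956584 0.16822984 0.07662413]
(array([ 0.6272, -0.4567, -0.0918]), array([ 0.0867, -0.4831,  0.352 ]))
```

```bash
echo '[[[0.085, 0.06, -0.046, -0.03, 0, 0, 0], [0.085, 0.12, -0.09, -0.05, 0, 0, 0], [0.085, 0.165, -0.125, -0.06, 0, 0, 0], [0.085, 0.21, -0.16, -0.07, 0, 0, 0], [0.085, 0.26, -0.19, -0.09, 0, 0, 0]]]' | python3 nudge.py; echo '[[[0.085, 0.05, -0.035, 0, 0, 0, 0], [0.085, 0.10, -0.07, 0, 0, 0, 0], [0.085, 0.15, -0.105, 0, 0, 0, 0], [0.085, 0.20, -0.14, 0, 0, 0, 0], [0.085, 0.25, -0.175, 0, 0, 0, 0]]]' | python3 nudge.py
python3 - <<'E'
from h import *
R=boxR(.0178);o=np.array([.5042,.0719,.058]);Rt=np.c_[-R[:,0],R[:,1],-R[:,2]]
print(delta(o+R@[0,0,.30],Rt),bot.observe()['qpos'].round(2))
E
```

```text
clock: 0.72
position: [0.3896, -0.3245, 0.315]
tool_rot: [-3.141, 0.0, 0.377]
force: [1.3, -1.0, 0.4]
grip_width: 0.0851
finger_force: 0.0
clock: 1.35
position: [0.5579, -0.0702, 0.3147]
tool_rot: [3.142, 0.0, 0.376]
force: [0.2, -0.8, 0.0]
grip_width: 0.0849
finger_force: 0.0
(array([ 0.1341, -0.1025, -0.0082]), array([ 0.0877, -0.4832,  0.3515])) [ 0.24  0.35 -0.29  1.65  0.11  1.15 -1.28]
```

```bash
echo '[[[0.085, 0.03, -0.025, 0, 0.02, -0.12, 0.08], [0.085, 0.06, -0.05, -0.002, 0.04, -0.24, 0.17], [0.085, 0.09, -0.07, -0.004, 0.06, -0.36, 0.25], [0.085, 0.12, -0.09, -0.006, 0.075, -0.43, 0.31], [0.085, 0.134, -0.1025, -0.008, 0.0877, -0.4832, 0.3515]]]' | python3 nudge.py;  echo '[[[0.085, 0, 0, 0, 0, 0, 0], [0.085, 0, 0, 0, 0, 0, 0]]]' | python3 nudge.py
python3 - <<'E'
from h import *
R=boxR(.0178);o=np.array([.5042,.0719,.058]);Rt=np.c_[-R[:,0],R[:,1],-R[:,2]]
print(delta(o+R@[0,0,.30],Rt),bot.observe()['qpos'].round(2))
c=bot.calibration('wrist');im=bot.grab_frame('wrist');cv2.imwrite('pics/w1.png',im)
np.save('c1.npy',c,allow_pickle=True)
print(proj(c,o+np.array([[-61,-91,55],[-61,91,55],[61,-91,55],[61,91,55],[0,0,49]])/1e3@R.T).round())
cv2.imwrite('pics/s1.png',bot.grab_frame('scene')[0:330,230:640])
E
```

```text
clock: 1.98
position: [0.6446, 0.0747, 0.3213]
tool_rot: [3.142, 0.492, 0.018]
force: [0.5, -1.1, 0.3]
grip_width: 0.0851
finger_force: 0.0
clock: 2.22
position: [0.644, 0.0721, 0.3226]
tool_rot: [3.141, 0.488, 0.018]
force: [0.9, -0.3, 0.0]
grip_width: 0.0847
finger_force: 0.0
(array([ 0.0009, -0.0023, -0.0007]), array([ 0.0004, -0.0007,  0.0003])) [-0.08  0.82 -0.2   0.92  0.04  1.89 -1.81]
[[235. 146.]
 [402. 146.]
 [243. 252.]
 [395. 252.]
 [319. 201.]]
```

View pics/w1.png

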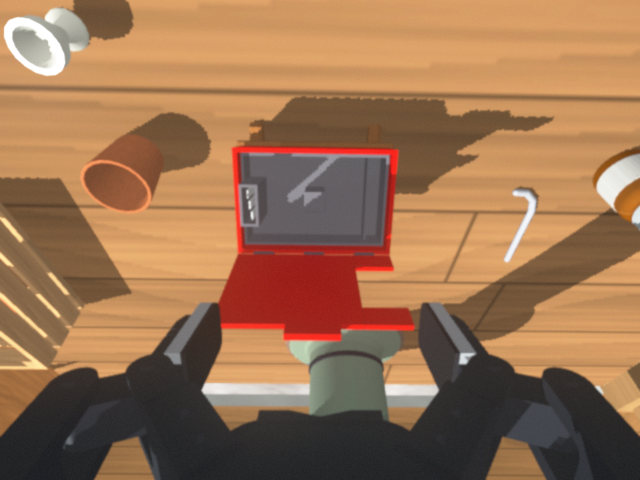

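View pics/s1.png

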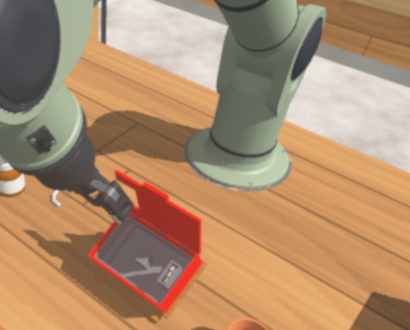

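Run:
```python
import cv2
i=cv2.imread('pics/w1.png')[135:270,215:415]; cv2.imwrite('pics/w1c.png',cv2.resize(i,None,fx=4,fy=4,interpolation=cv2.INTER_CUBIC))
```

```text
(no output)
```

View pics/w1c.png

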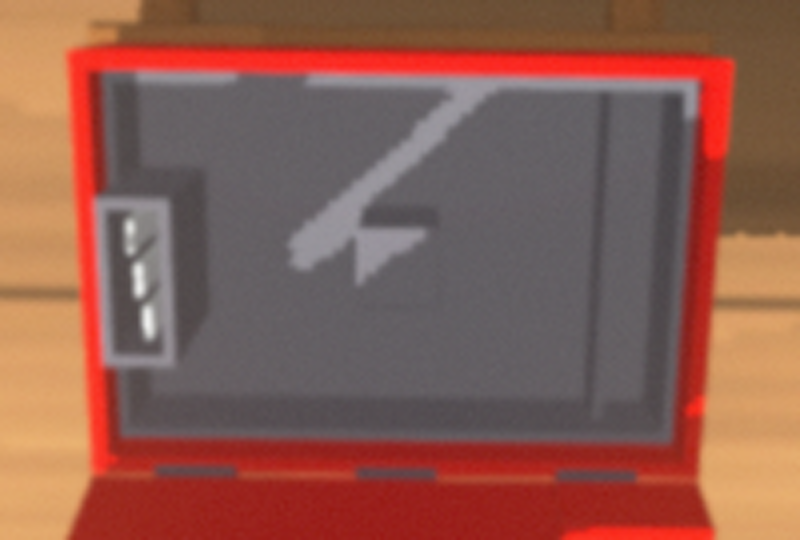

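Run:
```python
from h import *
cw=np.load('c1.npy',allow_pickle=True).item(); ct=bot.calibration('top'); cs=bot.calibration('scene')
m=lambda L:np.array(L)/1e3
F=[(cw,m([[-61,-91,55],[-61,91,55],[61,-91,55],[61,91,55],[0,0,49],[0,-71,77]]),[[232.5,147],[398.3,150],[238.8,253.3],[389.3,254.5],[314.4,201.8],[249.5,205.5]]),
 (ct,m([[-61,-91,55],[-61,91,55]]),[[218,220],[306,220]]),
 (cs,m([[-61,91,55],[-61,-91,55]]),[[321,258],[394,310]])]
def res(p):
    return [((proj(c,p[:3]+P@boxR(p[3]).T)-uv)*w) for (c,P,uv),w in zip(F,(1,.5,.5))]
flat=lambda p:np.concatenate([r.ravel() for r in res(p)]+[[ (p[2]-.058)*300]])
r=least_squares(flat,[.504,.072,.058,.018]); print(r.x)
for q in res(r.x): print(q.round(1).tolist())
# free heights: two-view triangulation of rim corners
for a,b,c in (((232.5,147),(218,220),(394,310)),((398.3,150),(306,220),(321,258))): print(tri((cw,a),(ct,b),(cs,c)))
p=r.x;R=boxR(p[3]);Rt=np.c_[-R[:,0],R[:,1],-R[:,2]]
print(delta(p[:3]+R@[0,0,.10],Rt))
```

```text
[0.50094949 0.07676849 0.05724243 0.0008638 ]
[[-0.2, 0.1], [-0.3, -0.3], [-0.3, -1.0], [0.2, -0.4], [0.4, 0.4], [-0.2, 0.8]]
[[-1.0, 0.4], [-0.7, 1.2]]
[[-1.4, -1.0], [-1.6, -0.6]]
[0.57963266 0.16857163 0.07441589]
[ 0.58188779 -0.01308276  0.07657479]
(array([-0.0015, -0.0066,  0.2021]), array([ 0.0079, -0.0016,  0.0147]))
```

```bash
echo '[[[0.06, 0, -0.003, 0.05, 0.002, 0, 0.004], [0.06, -0.001, -0.006, 0.1, 0.004, 0, 0.008], [0.06, -0.0015, -0.0066, 0.15, 0.0079, -0.0016, 0.0147], [0.06, -0.0015, -0.0066, 0.185, 0.0079, -0.0016, 0.0147], [0.06, -0.0015, -0.0066, 0.2021, 0.0079, -0.0016, 0.0147]]]' | python3 nudge.py;  echo '[[[0.06, 0, 0, 0, 0, 0, 0], [0.06, 0, 0, 0, 0, 0, 0]]]' | python3 nudge.py
python3 - <<'E'
from h import *
print(bot.observe()['qpos'].round(2))
c=bot.calibration('wrist');im=bot.grab_frame('wrist')
np.save('c2.npy',c,allow_pickle=True)
p=[.50095,.07677,.05724];R=boxR(.00086)
P=p+np.array([[-61,-91,55],[-61,91,55],[61,-91,55],[61,91,55],[-12,-12,49],[-12,12,49],[12,-12,49],[12,12,49]])/1e3@R.T
u=proj(c,P);print(u.round())
cv2.imwrite('pics/w2f.png',im)
i=im[40:340,120:520]; cv2.imwrite('pics/w2.png',cv2.resize(i,None,fx=2,fy=2,interpolation=cv2.INTER_CUBIC))
E
```

```text
clock: 2.95
position: [0.5465, 0.0767, 0.1445]
tool_rot: [3.141, 0.49, 0.001]
force: [0.8, -0.8, 0.7]
grip_width: 0.06
finger_force: 0.0
clock: 3.2
position: [0.5486, 0.0774, 0.1462]
tool_rot: [-3.141, 0.488, 0.001]
force: [-0.0, -0.6, 1.1]
grip_width: 0.06
finger_force: 0.0
[-0.06  0.79 -0.23  1.45  0.04  1.4  -1.85]
[[153. 162.]
 [491. 162.]
 [181. 355.]
 [463. 356.]
 [302. 245.]
 [342. 245.]
 [303. 282.]
 [341. 282.]]
```

View pics/w2.png

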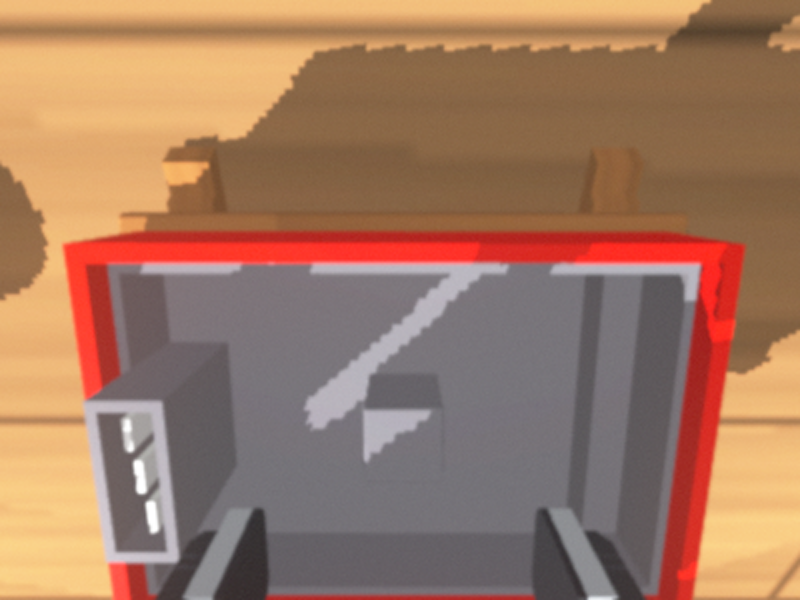

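```bash
python3 - <<'E'
from h import *
p=[.50095,.07677,.05724];R=boxR(.00086);Rt=np.c_[-R[:,0],R[:,1],-R[:,2]]
print(delta(p+R@[0,0,.017],Rt))
E
echo '[[[0.06, 0, 0, 0.03, 0, 0, 0], [0.06, 0, 0, 0.055, 0, 0, 0], [0.06, 0, 0, 0.07, 0, 0, 0], [0.06, 0, 0, 0.081, 0, 0, 0], [0.06, 0, 0, 0.082, 0, 0, 0]]]' | python3 nudge.py 50
python3 - <<'E'
from h import *
p=[.50095,.07677,.05724];R=boxR(.00086);Rt=np.c_[-R[:,0],R[:,1],-R[:,2]]
print(delta(p+R@[0,0,.017],Rt))
E
echo '[[[0.02, 0, 0, 0, 0, 0, 0], [0.02, 0, 0, 0, 0, 0, 0], [0.02, 0, 0, 0, 0, 0, 0], [0.02, 0, 0, 0, 0, 0, 0], [0.02, 0, 0, 0, 0, 0, 0]]]' | python3 nudge.py
```

```text
(array([-0.0004,  0.0007,  0.0838]), array([-0.0003, -0.0006,  0.0003]))
clock: 3.88
position: [0.5095, 0.0771, 0.0728]
tool_rot: [3.141, 0.49, 0.001]
force: [-0.1, -2.2, -0.1]
grip_width: 0.0598
finger_force: 0.0
(array([-0.0002,  0.0004,  0.0007]), array([ 0.0004,  0.0012, -0.    ]))
clock: 4.5
position: [0.5097, 0.0778, 0.0732]
tool_rot: [-3.141, 0.489, 0.002]
force: [1.4, 0.5, 6.3]
grip_width: 0.0234
finger_force: 50.1
```

```bash
echo '[[[0.02, 0, 0, -0.015, 0, 0, 0], [0.02, 0, 0, -0.035, 0, 0, 0], [0.02, 0, 0, -0.055, 0, 0, 0], [0.02, 0, 0, -0.075, 0, 0, 0], [0.02, 0, 0, -0.09, 0, 0, 0]]]' | python3 nudge.py;  echo '[[[0.02, 0.02, 0, 0, 0, 0, 0], [0.02, 0.04, 0, 0, 0, 0, 0], [0.02, 0.06, 0, 0, 0, 0, 0], [0.02, 0.06, 0, 0, 0, 0, 0]]]' | python3 nudge.py
python3 - <<'E'
from h import *
print(bot.observe()['qpos'].round(2))
cv2.imwrite('pics/s2.png',np.hstack([bot.grab_frame('scene')[60:400,180:520],cv2.resize(bot.grab_frame('wrist'),(453,340))]))
E
```

```text
clock: 5.12
position: [0.5524, 0.0777, 0.1534]
tool_rot: [-3.141, 0.489, 0.001]
force: [-0.7, -0.7, -1.3]
grip_width: 0.0231
finger_force: 49.1
clock: 5.62
position: [0.6048, 0.0777, 0.1231]
tool_rot: [-3.141, 0.491, 0.001]
force: [-0.7, -0.9, -2.7]
grip_width: 0.0232
finger_force: 49.1
[-0.07  0.9  -0.21  1.27  0.06  1.47 -1.83]
```

View pics/s2.png

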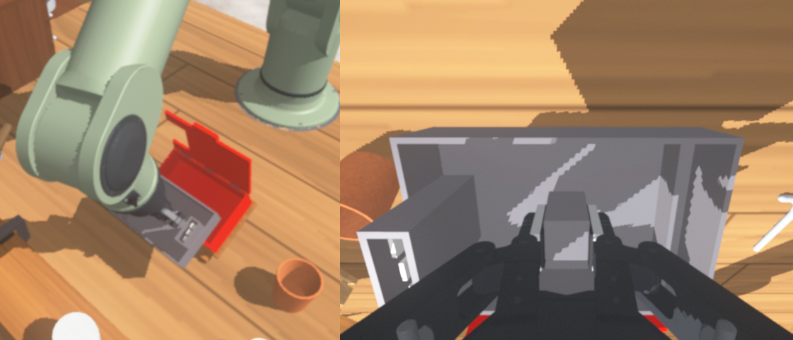

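```bash
echo '[[[0.02, 0, 0, 0, 0, 0, -0.15], [0.02, 0, 0, 0, 0, 0, -0.3], [0.02, 0, 0, 0, 0, 0, -0.45], [0.02, 0, 0, 0, 0, 0, -0.6], [0.02, 0, 0, 0, 0, 0, -0.75]]]' | python3 nudge.py;  echo '[[[0.02, 0, 0, 0, 0, 0, -0.15], [0.02, 0, 0, 0, 0, 0, -0.3], [0.02, 0, 0, 0, 0, 0, -0.45], [0.02, 0, 0, 0, 0, 0, -0.6], [0.02, 0, 0, 0, 0, 0, -0.75]]]' | python3 nudge.py
python3 - <<'E'
from h import *
print(bot.observe()['qpos'].round(2))
p=[.50095,.07677,.05724];R=boxR(.00086);Rt=np.c_[R[:,0],-R[:,1],-R[:,2]]
print(delta(p+R@[-.06,0,.107],Rt))
E
```

```text
clock: 6.35
position: [0.6043, 0.0777, 0.1247]
tool_rot: [-2.792, 0.35, 0.819]
force: [0.5, 0.5, -3.1]
grip_width: 0.0237
finger_force: 49.2
clock: 6.98
position: [0.6043, 0.0776, 0.1247]
tool_rot: [-2.653, 0.031, 1.514]
force: [-0.8, -0.9, -2.1]
grip_width: 0.0231
finger_force: 49.2
[ 0.13  0.96 -0.6   1.25  0.31  1.53 -0.52]
(array([-0.0007,  0.0004,  0.0011]), array([-1.1000e-03, -1.0000e-04, -1.6361e+00]))
```

```bash
echo '[[[0.02, 0, 0, 0, 0, 0, -0.15], [0.02, 0, 0, 0, 0, 0, -0.3], [0.02, 0, 0, 0, 0, 0, -0.45], [0.02, 0, 0, 0, 0, 0, -0.6], [0.02, 0, 0, 0, 0, 0, -0.75]]]' | python3 nudge.py;  echo '[[[0.02, 0, 0, 0, 0, 0, -0.15], [0.02, 0, 0, 0, 0, 0, -0.3], [0.02, 0, 0, 0, 0, 0, -0.45], [0.02, 0, 0, 0, 0, 0, -0.6], [0.02, 0, 0, 0, 0, 0, -0.75]]]' | python3 nudge.py; echo '[[[0.02, 0, 0, 0, 0, 0, -0.1], [0.02, 0, 0, 0, 0, 0, -0.136], [0.02, 0, 0, 0, 0, 0, -0.136]]]' | python3 nudge.py
python3 - <<'E'
from h import *
print(bot.observe()['qpos'].round(2))
p=np.array([.50095,.07677,.05724]);R=boxR(.00086);Rt=np.c_[R[:,0],-R[:,1],-R[:,2]]
print(delta(p+R@[-.06,0,.107],Rt))
print('grip TCP in box',R.T@([.5097,.0778,.0732]-p))
c=bot.calibration('wrist');im=bot.grab_frame('wrist');cv2.imwrite('pics/w3f.png',im)
np.save('c3.npy',c,allow_pickle=True)
s=bot.observe(); Rn=rot(s['tool_rot'])
# predicted insert pixels: tool frame, insert origin 12mm beyond TCP, insert x = -tool x, y = tool y? 
for nm,P in (('rim',[[-54,84,40],[-54,-84,40],[54,84,40],[54,-84,40]]),('post',[[-12,-12,44],[-12,12,44],[12,-12,44],[12,12,44]]),('slv',[[-23,61,72],[23,61,72],[-23,81,72],[23,81,72]])):
    P=np.array(P)/1e3; L=np.c_[P[:,0],-P[:,1],.012-P[:,2]]*[-1,1,1]
    print(nm,proj(c,s['position']+L@Rn.T).round(1).tolist())
print('boxrim',proj(c,p+np.array([[-61,-91,55],[-61,91,55],[61,-91,55],[61,91,55]])/1e3@R.T).round(1).tolist())
cv2.imwrite('pics/w3.png',im)
E
```

```text
clock: 7.6
position: [0.6043, 0.0776, 0.1247]
tool_rot: [-2.75, -0.301, 2.196]
force: [-0.0, -0.2, -1.8]
grip_width: 0.0233
finger_force: 49.2
clock: 8.22
position: [0.6044, 0.0775, 0.1246]
tool_rot: [-3.068, -0.484, 2.989]
force: [1.0, 0.4, -1.9]
grip_width: 0.0233
finger_force: 49.2
clock: 8.6
position: [0.6045, 0.0776, 0.1242]
tool_rot: [-3.138, -0.49, 3.135]
force: [-0.1, -0.1, -2.8]
grip_width: 0.0233
finger_force: 49.2
[ 0.29  1.08 -0.99  1.24  0.58  1.65  0.91]
(array([-0.    , -0.0008,  0.0007]), array([-0.0005, -0.0011, -0.0064]))
grip TCP in box [-0.0002338  -0.00102247  0.01820013]
rim [[71.1, 206.8], [564.1, 207.0], [125.0, 451.0], [510.9, 450.8]]
post [[350.7, 321.9], [285.2, 321.9], [349.0, 376.6], [287.0, 376.6]]
slv [[98.6, 339.9], [126.5, 465.0], [26.7, 339.9], [63.7, 465.0]]
boxrim [[465.6, 267.2], [169.0, 269.0], [494.8, 43.0], [135.8, 45.4]]
```

View pics/w3.png

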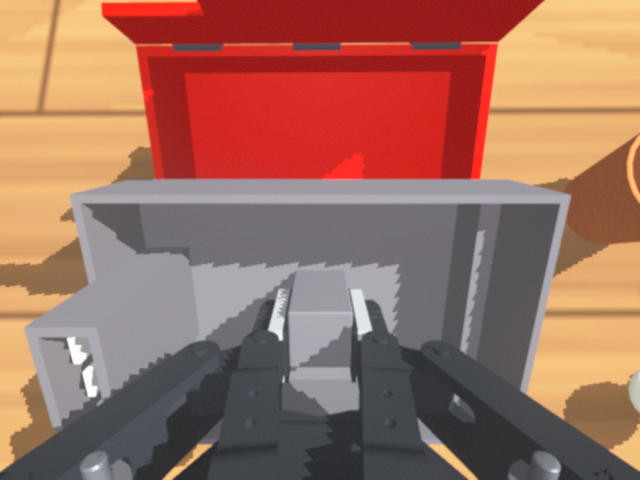

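Run:
```python
from h import *
c=np.load('c3.npy',allow_pickle=True).item(); g=cv2.cvtColor(cv2.imread('pics/w3f.png'),cv2.COLOR_BGR2GRAY)
names=['rimL','rimR','postL','postR','slvA','slvB']
uv0=np.float32([[73,196],[569,196],[289,311],[352,311],[28,328],[97,327]])
uv=cv2.cornerSubPix(g,uv0.copy().reshape(-1,1,2),(4,4),(-1,-1),(3,30,.01)).reshape(-1,2)
print(uv.round(1).tolist())
P=np.array([[-54,84,40],[-54,-84,40],[-12,12,44],[-12,-12,44],[-23,81,72],[-23,61,72]])/1e3
s=bot.observe(); Rn=rot(s['tool_rot'])
base=np.c_[-P[:,0],-P[:,1],.013-P[:,2]]
piv=np.array([0,0,-.02])
for obs in (uv0,uv):
  for mask in ([1,1,1],[1,0,0],[0,0,1]):
    mask=np.array(mask)
    def f(q):
        d=q[:3]*mask; L=(base-piv)@rot([0,d[2],q[3]]).T+piv+[d[0],q[4],d[1]]
        return (proj(c,s['position']+L@Rn.T)-obs).ravel()
    r=least_squares(f,np.zeros(5),x_scale=[.001,.001,.01,.01,.001]); print(mask,r.x.round(4),r.cost.round(1),r.fun.round(1).tolist())
```

```text
[[69.5, 193.8000030517578], [570.7000122070312, 194.3000030517578], [289.0, 311.0], [353.8999938964844, 312.5], [28.0, 328.0], [95.9000015258789, 327.1000061035156]]
[1 1 1] [ 0.0039 -0.0007  0.0011 -0.0007  0.0009] 8.8 [-1.3, -0.6, -0.5, -0.7, -1.7, 1.0, 1.3, 0.9, -0.8, -0.7, 2.7, 0.2]
[1 0 0] [ 0.0037  0.0083 -0.106  -0.0015  0.0006] 14.3 [-0.5, -0.1, -2.9, -0.6, -2.1, 0.6, 0.4, 0.5, 0.5, -1.3, 3.5, -0.4]
[0 0 1] [ 0.     -0.0116 -0.0432  0.008  -0.0001] 226.8 [5.2, 6.3, -10.6, 10.2, -3.4, 7.4, -1.5, 7.8, 3.0, 0.7, 5.0, 2.2]
[1 1 1] [ 0.0045 -0.001   0.0107 -0.0001  0.001 ] 8.9 [0.5, 0.4, 0.3, 0.0, -1.5, 0.4, -0.1, -1.0, -2.3, -0.4, 2.8, 0.4]
[1 0 0] [ 0.0039 -0.0344  0.1963 -0.0029  0.0006] 32.3 [2.7, 1.7, -4.7, -0.0, -2.3, 0.0, -1.6, -1.6, 0.2, -1.7, 4.3, -1.1]
[0 0 1] [ 0.     -0.0201 -0.0361  0.0104 -0.0002] 304.2 [8.0, 8.2, -11.6, 12.8, -3.5, 7.6, -3.6, 6.7, 2.5, 1.3, 5.8, 2.8]
```

Run:
```python
from h import *
a=cv2.cvtColor(cv2.imread('pics/w3f.png'),cv2.COLOR_BGR2GRAY).astype(int)
b=cv2.cvtColor(cv2.imread('pics/s2.png'),cv2.COLOR_BGR2GRAY)[:,340:]; b=cv2.resize(b,(640,480),interpolation=cv2.INTER_CUBIC).astype(int)
b2=cv2.cvtColor(cv2.imread('pics/w2f.png'),cv2.COLOR_BGR2GRAY)
for x in (160,480):
    for n,i in (('now',a),('s2',b)): print(n,x,i[172:214,x-2:x+3].mean(1).round().astype(int).tolist())
for n,i in (('now',a),('s2',b)): print(n,'post',i[262:326,310:330].mean(1).round().astype(int)[::2].tolist())
```

```text
now 160 [93, 94, 94, 94, 94, 96, 113, 139, 151, 154, 155, 155, 154, 154, 155, 155, 154, 155, 155, 155, 155, 156, 162, 171, 172, 173, 172, 173, 172, 172, 165, 141, 118, 113, 113, 113, 113, 113, 113, 113, 112, 112]
s2 160 [195, 194, 194, 193, 193, 187, 174, 143, 115, 105, 105, 105, 105, 105, 105, 104, 104, 105, 105, 105, 105, 126, 159, 182, 188, 187, 187, 186, 187, 185, 177, 152, 129, 120, 120, 121, 120, 120, 120, 120, 120, 119]
now 480 [143, 146, 149, 152, 154, 157, 164, 169, 159, 156, 155, 156, 155, 156, 156, 155, 156, 155, 156, 156, 156, 158, 163, 172, 174, 175, 174, 175, 174, 174, 167, 140, 110, 97, 97, 96, 97, 97, 98, 100, 100, 101]
s2 480 [112, 111, 111, 111, 110, 109, 107, 104, 99, 97, 98, 99, 99, 99, 98, 98, 98, 98, 98, 98, 99, 101, 107, 114, 118, 119, 118, 119, 119, 118, 116, 110, 103, 100, 100, 101, 103, 104, 104, 104, 105, 107]
now post [122, 146, 160, 171, 162, 156, 156, 156, 156, 156, 156, 156, 156, 156, 156, 156, 156, 156, 156, 157, 157, 156, 156, 157, 158, 186, 180, 173, 173, 173, 173, 173]
s2 post [119, 119, 119, 118, 107, 101, 101, 101, 101, 101, 101, 101, 101, 101, 101, 101, 101, 101, 100, 101, 101, 100, 100, 100, 103, 113, 118, 117, 118, 118, 118, 118]
```

Run:
```python
import cv2,numpy as np
a=cv2.imread('pics/w3f.png'); b=cv2.resize(cv2.imread('pics/s2.png')[:,340:],(640,480),interpolation=cv2.INTER_CUBIC)
o=np.vstack([i[165:345,20:400] for i in (b,a)])
cv2.imwrite('pics/cmp.png',cv2.resize(o,None,fx=1.65,fy=1.65,interpolation=cv2.INTER_CUBIC))
```

```text
(no output)
```

View pics/cmp.png

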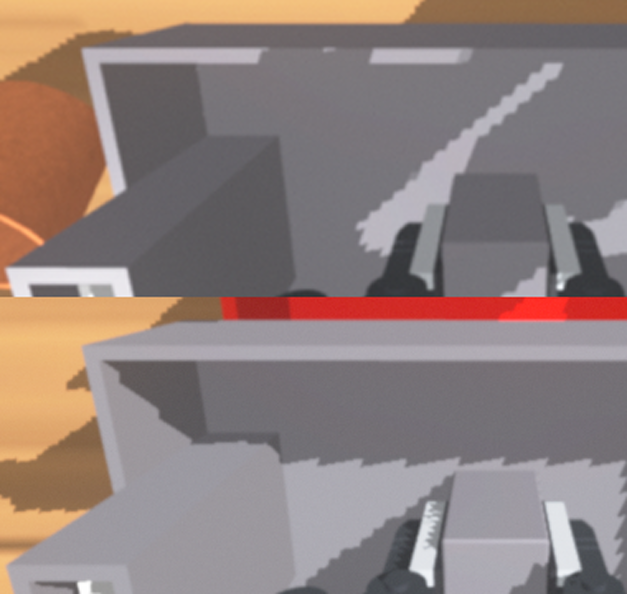

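Run:
```python
from h import *
s=bot.observe();Rn=rot(s['tool_rot']);c=bot.calibration('wrist')
def show(pos,rr,c):
    R=rot(rr); print((R.T@(c['eye']-np.array(pos))).round(4), Ro.from_matrix(R.T@rot(c['attitude'])).as_euler('xyz').round(4))
show(s['position'],s['tool_rot'],c)
show(s['position'],s['tool_rot'],np.load('c3.npy',allow_pickle=True).item())
show([0.5486,.0774,.1462],[-3.141,.488,.001],np.load('c2.npy',allow_pickle=True).item())
show([.644,.0721,.3226],[3.141,.488,.018],np.load('c1.npy',allow_pickle=True).item())
show([.22979339,-.5809152,.2307951],[-3.14058033,8.73e-5,.37676],dict(eye=np.array([.30054316,-.55220078,.37410362]),attitude=[2.83609692,2.52693e-3,-1.19442763]))
p=np.array([.50095,.07677,.05724]);R=boxR(.00086)
print(R.T@(s['position']-p))
```

```text
[ 0.078   0.0005 -0.1428] [-3.0480e-01  1.4000e-03  1.5706e+00]
[ 0.078   0.0004 -0.1429] [-3.0490e-01  1.4000e-03  1.5701e+00]
[ 0.0758 -0.0006 -0.1428] [-3.0620e-01 -1.2000e-03  1.5704e+00]
[ 0.0758 -0.0005 -0.1429] [-0.3059 -0.0018  1.5704]
[ 0.0763 -0.0008 -0.1433] [-3.0540e-01 -1.5000e-03  1.5712e+00]
[-0.06003622 -0.00079657  0.10766421]
```

```bash
cat > d.py <<'E'
from h import *
import sys
p=np.array([.50095,.07677,.05724]);R=boxR(.00086);Rt=np.c_[R[:,0],-R[:,1],-R[:,2]]
print(delta(p+R@[-.0039,.0009,float(sys.argv[1])],Rt),'box',(R.T@(bot.observe()['position']-p)).round(4),bot.observe()['force'].round(1))
E
python3 d.py .09; echo '[[[0.02, 0.02, -0.001, 0, 0, 0, -0.002], [0.02, 0.04, -0.0017, 0, 0, 0, -0.004], [0.02, 0.0561, -0.0017, 0, 0, -0.001, -0.0063], [0.02, 0.0561, -0.0017, 0, 0, -0.001, -0.0063], [0.02, 0.0561, -0.0017, 0, 0, -0.001, -0.0063]]]' | python3 nudge.py; python3 d.py .075
```

```text
(array([ 0.0561, -0.0021,  0.0177]), array([-0.0004, -0.0011, -0.0068])) box [-0.06   -0.0008  0.1077] [ 0.2 -0.6 -2.6]
clock: 9.28
position: [0.5555, 0.0761, 0.15]
tool_rot: [-3.141, -0.489, -3.141]
force: [0.2, -0.2, -2.2]
grip_width: 0.0232
finger_force: 49.1
(array([ 0.0007, -0.0001,  0.0325]), array([-0.0003, -0.0002,  0.0001])) box [-0.0046  0.0007  0.1075] [ 0.2 -0.2 -2.2]
```

```bash
echo '[[[0.02, 0.0005, 0, 0.012, 0, 0, 0], [0.02, 0.0005, 0, 0.024, 0, 0, 0], [0.02, 0.0005, 0, 0.034, 0, 0, 0], [0.02, 0.0005, 0, 0.04, 0, 0, 0], [0.02, 0.0005, 0, 0.045, 0, 0, 0]]]' | python3 nudge.py; python3 d.py .0182
```

```text
clock: 9.9
position: [0.5333, 0.0762, 0.1104]
tool_rot: [3.141, -0.489, -3.139]
force: [0.6, 0.2, -1.6]
grip_width: 0.0233
finger_force: 49.2
(array([-0.0003, -0.0003,  0.044 ]), array([ 0.    , -0.0005,  0.0012])) box [-0.0036  0.0006  0.0622] [ 0.6  0.2 -1.6]
```

Entered the box without contact; continue down.

```bash
echo '[[[0.02, 0, 0, 0.008, 0, 0, 0], [0.02, 0, 0, 0.016, 0, 0, 0], [0.02, 0, 0, 0.024, 0, 0, 0], [0.02, 0, 0, 0.03, 0, 0, 0], [0.02, 0, 0, 0.035, 0, 0, 0]]]' | python3 nudge.py; python3 d.py .0182;  echo '[[[0.02, 0, 0, 0.003, 0, 0, 0], [0.02, 0, 0, 0.006, 0, 0, 0], [0.02, 0, 0, 0.007, 0, 0, 0], [0.02, 0, 0, 0.008, 0, 0, 0], [0.02, 0, 0, 0.008, 0, 0, 0]]]' | python3 nudge.py; python3 d.py .0182
```

```text
clock: 10.52
position: [0.5169, 0.0762, 0.0795]
tool_rot: [3.141, -0.489, -3.139]
force: [-0.2, -0.4, -2.7]
grip_width: 0.0233
finger_force: 49.2
(array([-0.0003, -0.0003,  0.009 ]), array([-0.0001, -0.0005,  0.0012])) box [-0.0036  0.0006  0.0272] [-0.2 -0.4 -2.7]
clock: 11.15
position: [0.5133, 0.0762, 0.0728]
tool_rot: [3.141, -0.489, -3.139]
force: [-0.2, 0.4, -2.6]
grip_width: 0.0232
finger_force: 49.2
(array([-0.0003, -0.0004,  0.0013]), array([-0.0001, -0.0004,  0.0013])) box [-0.0036  0.0005  0.0195] [-0.2  0.4 -2.6]
```

```bash
echo '[[[0.02, 0, 0, 0.001, 0, 0, 0], [0.02, 0, 0, 0.0015, 0, 0, 0], [0.02, 0, 0, 0.002, 0, 0, 0], [0.02, 0, 0, 0.002, 0, 0, 0]]]' | python3 nudge.py; python3 d.py .0182
```

```text
clock: 11.65
position: [0.5126, 0.0762, 0.0716]
tool_rot: [3.141, -0.489, -3.139]
force: [1.4, -1.6, 7.0]
grip_width: 0.0232
finger_force: 50.4
(array([-0.0003, -0.0003, -0.0001]), array([-0.    ,  0.0002,  0.0011])) box [-0.0036  0.0006  0.0181] [ 1.4 -1.6  7. ]
```

```bash
echo '[[[0.055, 0, 0, 0, 0, 0, 0], [0.055, 0, 0, 0, 0, 0, 0], [0.055, 0, 0, 0, 0, 0, 0]]]' | python3 nudge.py; echo '[[[0.055, 0, 0, -0.02, 0, 0, 0], [0.055, 0, 0, -0.06, 0, 0, 0], [0.055, 0, 0, -0.12, 0, 0, 0], [0.055, 0, 0, -0.18, 0, 0, 0], [0.055, 0, 0, -0.24, 0, 0, 0]]]' | python3 nudge.py; echo '[[[0.0, 0, 0, -0.05, 0, 0, 0], [0.0, 0, 0, -0.05, 0, 0, 0]]]' | python3 nudge.py
python3 - <<'E'
from h import *
print(bot.observe()['qpos'].round(2))
c=bot.calibration('wrist');im=bot.grab_frame('wrist');cv2.imwrite('pics/w4f.png',im);cv2.imwrite('pics/s4.png',bot.grab_frame('scene'))
p=np.array([.50095,.07677,.05724]);R=boxR(.00086)
g=cv2.cvtColor(im,cv2.COLOR_BGR2GRAY)
for n,P in (('post',[[12,-12,49],[12,12,49],[-12,-12,49],[-12,12,49]]),('slv',[[23,61,77],[-23,61,77],[23,81,77],[-23,81,77]])):
    u=np.float32(proj(c,p+np.array(P)/1e3@R.T)); print(n,u.round(1).tolist(),cv2.cornerSubPix(g,u.copy().reshape(-1,1,2),(4,4),(-1,-1),(3,30,.01)).reshape(-1,2).round(1).tolist())
Rv=np.c_[[-1,0,0],[0,1,0],[0,0,-1]]
print(delta([.45,.0768,.36],Rv))
E
```

```text
clock: 12.02
position: [0.5123, 0.0763, 0.071]
tool_rot: [3.141, -0.489, -3.139]
force: [-0.2, -0.0, 0.1]
grip_width: 0.055
finger_force: 0.0
clock: 12.65
position: [0.6259, 0.0762, 0.2863]
tool_rot: [3.139, -0.488, -3.139]
force: [0.9, -0.4, 0.0]
grip_width: 0.0548
finger_force: 0.0
clock: 12.9
position: [0.6412, 0.0758, 0.3106]
tool_rot: [-3.137, -0.509, 3.142]
force: [-0.5, 0.1, -1.3]
grip_width: 0.0191
finger_force: 0.0
[ 0.07  0.87 -0.59  0.92  0.25  1.93  1.16]
post [[331.20001220703125, 194.5], [309.8999938964844, 194.5], [331.0, 215.39999389648438], [310.0, 215.39999389648438]] [[331.20001220703125, 194.5], [310.29998779296875, 192.6999969482422], [331.29998779296875, 215.39999389648438], [310.0, 215.39999389648438]]
slv [[261.79998779296875, 188.0], [263.79998779296875, 230.89999389648438], [242.60000610351562, 188.0], [245.3000030517578, 230.8000030517578]] [[260.5, 190.8000030517578], [264.20001220703125, 230.10000610351562], [242.60000610351562, 188.0], [244.8000030517578, 231.10000610351562]]
(array([0.1911, 0.0013, 0.0513]), array([-0.0078, -0.5038, -0.002 ]))
```

```bash
echo '[[[0.0, 0.02, 0, -0.01, 0, -0.12, 0], [0.0, 0.06, 0, -0.005, 0, -0.25, 0], [0.0, 0.11, 0.001, 0.02, -0.004, -0.38, 0], [0.0, 0.15, 0.001, 0.035, -0.0078, -0.45, -0.002], [0.0, 0.1911, 0.0013, 0.0513, -0.0078, -0.5038, -0.002]]]' | python3 nudge.py; echo '[[[0.0, 0, 0, 0, 0, 0, 0]]]' | python3 nudge.py
python3 - <<'E'
from h import *
print(bot.observe()['qpos'].round(2))
Rv=np.c_[[-1,0,0],[0,1,0],[0,0,-1]]
print(delta([.44,.0768,.22],Rv))
E
```

```text
clock: 13.62
position: [0.446, 0.0776, 0.3578]
tool_rot: [-3.141, -0.003, -3.137]
force: [0.9, 0.3, 2.1]
grip_width: 0.0002
finger_force: 0.0
clock: 13.75
position: [0.4459, 0.0775, 0.3591]
tool_rot: [-3.139, -0.002, -3.137]
force: [0.5, 0.6, -0.5]
grip_width: -0.0
finger_force: 0.0
[ 0.37  0.17 -0.77  1.82  0.13  1.21  1.14]
(array([ 0.0056, -0.0004,  0.1391]), array([-0.0025, -0.002 ,  0.0049]))
```

```bash
echo '[[[0.0, 0.0056, 0, 0.05, 0, 0, 0.005], [0.0, 0.0056, 0, 0.1, 0, 0, 0.005], [0.0, 0.0056, 0, 0.135, 0, 0, 0.005], [0.0, 0.0056, 0, 0.1391, -0.0025, -0.002, 0.005], [0.0, 0.0056, 0, 0.1391, -0.0025, -0.002, 0.005]]]' | python3 nudge.py; echo '[[[0.0, -0.03, 0, 0, 0, 0, 0], [0.0, -0.05, 0, 0, 0, 0, 0], [0.0, -0.065, 0, 0, 0, 0, 0], [0.0, -0.075, 0, 0.004, 0, 0, 0], [0.0, -0.085, 0, 0.008, 0, 0, 0]]]' | python3 nudge.py
```

```text
clock: 14.38
position: [0.4431, 0.0777, 0.2194]
tool_rot: [3.137, -0.003, 3.139]
force: [0.3, -0.1, 0.5]
grip_width: 0.0
finger_force: 0.0
clock: 15.0
position: [0.5279, 0.0767, 0.2103]
tool_rot: [3.137, -0.003, 3.138]
force: [-1.7, 0.2, 0.0]
grip_width: 0.0001
finger_force: 0.7
```

```bash
echo '[[[0.0, -0.019, 0, 0.022, 0, 0, 0], [0.0, -0.028, 0, 0.04, 0, 0, 0], [0.0, -0.033, 0, 0.058, 0, 0, 0], [0.0, -0.038, 0, 0.075, 0, 0, 0], [0.0, -0.042, 0, 0.09, 0, 0, 0]]]' | python3 nudge.py; echo '[[[0.0, -0.003, 0, 0.01, 0, 0, 0], [0.0, -0.005, 0, 0.018, 0, 0, 0], [0.0, -0.005, 0, 0.022, 0, 0, 0]]]' | python3 nudge.py
```

```text
clock: 15.62
position: [0.5692, 0.077, 0.1191]
tool_rot: [3.137, -0.004, 3.138]
force: [-0.4, 0.1, 1.4]
grip_width: -0.0002
finger_force: 0.7
clock: 16.0
position: [0.5743, 0.077, 0.0979]
tool_rot: [3.137, -0.003, 3.138]
force: [0.4, 0.8, 0.9]
grip_width: -0.0001
finger_force: 0.6
```

```bash
echo '[[[0.0, 0, 0, 0.003, 0, 0, 0], [0.0, 0, 0, 0.005, 0, 0, 0], [0.0, 0, 0, 0.006, 0, 0, 0]]]' | python3 nudge.py; echo '[[[0.0, 0, 0, 0.001, 0, 0, 0], [0.0, 0, 0, 0.002, 0, 0, 0], [0.0, 0, 0, 0.002, 0, 0, 0]]]' | python3 nudge.py
```

```text
clock: 16.38
position: [0.5749, 0.0772, 0.0931]
tool_rot: [3.137, -0.002, 3.138]
force: [-2.3, -1.3, 18.2]
grip_width: -0.0001
finger_force: 7.9
clock: 16.75
position: [0.5757, 0.0773, 0.0923]
tool_rot: [3.137, 0.0, 3.138]
force: [-3.4, -2.6, 30.0]
grip_width: -0.0003
finger_force: 12.5
```

```bash
echo '[[[0.0, 0, 0, -0.04, 0, 0, 0], [0.0, 0, 0, -0.09, 0, 0, 0], [0.0, 0, 0, -0.15, 0, 0, 0], [0.0, 0, 0, -0.21, 0, 0, 0], [0.0, 0, 0, -0.22, 0, 0, 0]]]' | python3 nudge.py; echo '[[[0.0, 0.05, 0.06, -0.02, 0, 0, 0], [0.0, 0.08, 0.12, -0.02, 0, 0, 0], [0.0, 0.08, 0.18, -0.02, 0, 0, 0], [0.0, 0.08, 0.24, -0.02, 0, 0, 0], [0.0, 0.08, 0.24, -0.02, 0, 0, 0]]]' | python3 nudge.py
python3 - <<'E'
from h import *
cs=bot.calibration('scene');ct=bot.calibration('top')
a=bot.grab_frame('scene');b=bot.grab_frame('top')
p=np.array([.50095,.07677,.05724]);R=boxR(.00086)
# tab outer corners, shut: 134 mm from hinge, y +-25
P=p+np.array([[-73,-25,58],[-73,25,58],[0,71,77]])/1e3@R.T
print(proj(cs,P).round(1).tolist(),proj(ct,P).round(1).tolist())
A=cv2.resize(a[190:340,290:450],None,fx=2.5,fy=2.5,interpolation=cv2.INTER_CUBIC)
B=cv2.resize(b[190:340,180:340],None,fx=2.5,fy=2.5,interpolation=cv2.INTER_CUBIC)
cv2.imwrite('pics/end.png',np.hstack([A,B]))
E
```

```text
clock: 17.38
position: [0.5761, 0.0766, 0.3143]
tool_rot: [3.137, 0.003, 3.138]
force: [-0.0, 0.3, -0.6]
grip_width: 0.0001
finger_force: 0.0
clock: 18.0
position: [0.4942, 0.3201, 0.3309]
tool_rot: [3.136, -0.004, -3.141]
force: [-0.3, -0.7, -0.6]
grip_width: 0.0001
finger_force: 0.0
[[358.6, 293.3], [338.8, 278.7], [340.6, 233.3]] [[248.5, 215.8], [272.7, 216.2], [293.5, 241.3]]
```

View pics/end.png

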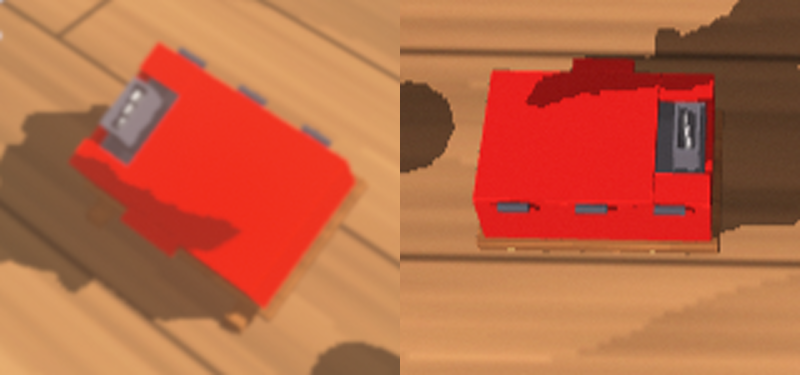

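The picture shows the lid flat on the rim and the sleeve standing through the notch. In the scene view the sleeve is at about (340, 232), and the tab corners at (361, 292) and (339, 276) sit where a shut lid would put them.

```bash
python3 -c "
from workcell import bot
print(bot.job_done())"
```

```text
the job is handed in; nothing more can be done
None
```

The insert is turned half a turn and fully home, the lid is shut with the sleeve standing through the notch, and the job was handed in at about 18 s; the judge's verdict was not shown.

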